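# Hold a belt tensioner back past its ratchet

### The job

This belt drive is waiting for a new belt: lift the loose bearing block off its chassis, out of the way of the tensioner arm, and set it down in the parts tray. Then push the sprung tensioner arm back past the last click of its ratchet, right up against its rubber stop, and keep it pressed there: finish while still holding it, because the ratchet alone lets it spring forward a little and then the belt will not go on. Leave the jar, the screwdriver and the little circuit board where they are.

Things in the scene. Friction and masses are not known exactly. Their poses are not given: they have to be found in the camera images.
- drive_unit: Belt drive, fixed on the bench: folded steel chassis 150 (x) by 240 (y) mm, plate top at 42 mm. Origin: centre of its underside, z up. In its frame, mm: pivot at (0,-50); metal pulley at (-45,-90), radius 12, black pulley at (-32,86), radius 30, both up to z 72; rear lip along x = 66, y -10 to 110, up to z 56; stop post at (24,-21), up to z 60; pawl and guide at x 0, y -82 to -118, up to z 70.
- pivot (a point): Point on the axis of the tensioner arm's pivot, at the level of the chassis plate (42 mm above the bench). The pivot axis is vertical.
- tensioner (a joint): Arm swing, rad: 0 = sprung forward (drive's -x), 0.66 = back on the rubber stop; grows clockwise from above, roller towards drive's +x. Spring at the roller: 5 N at 0, 11 N at 0.66; teeth add 1 to 3 N. One-way ratchet: it clicks over four teeth and, let go, springs forward to the tooth last passed, at about 0.12, 0.25, 0.38, 0.50 (last click). Starts at 0 or on the first tooth.
- tensioner_arm: Flat dark steel arm on a round steel ratchet hub (60 mm diameter), 16 mm wide, 8 mm thick (52 to 60 mm above the bench), that swings in the level plane. Origin on the pivot axis, 42 mm above the bench; its +y points along the arm to the roller, whose axis is 85 mm from the pivot; z up. With the joint at q, its yaw is the drive unit's yaw + 0.33 - q.
- roller_top (a point): Centre of the top of the idler roller: an upright black plastic roller on the end of the tensioner arm that spins freely, 22 mm diameter (25 mm at its bottom flange), from 62 to 86 mm above the bench, with a shaft end 3 mm higher. It can be gripped from above or pushed from the side; gripped, it gives a few mm in the fingers under the spring.
- pawl (a joint): Sprung pawl slider, m: 0 = fully dropped between the ratchet teeth, up to about 0.003 as a tooth passes under it (the click). It works by itself.
- bearing_block: Loose aluminium block, 34 (x) by 40 (y) by 26 mm high, about 0.1 kg, with a round bearing in its top. Origin: centre of its underside; z up. It stands on the chassis plate (42 mm above the bench) between the roller and the rear lip, where it stops the arm from going fully back. There is room for fingers at its two y faces.
- parts_tray: Open steel parts tray fixed on the bench to one side of the drive unit, 130 mm (its x) by 110 mm (its y) by 22 mm high, walls 3 mm, floor 3 mm thick. Origin: centre of its underside; z up.
- flux_jar: Small white jar with a black lid, 46 mm diameter, 42 mm high, on the bench on the other side. Origin: centre of its underside. Leave alone.
- screwdriver: Screwdriver, 170 mm long, lying on the bench beyond the drive unit. Origin: middle of its length, on the bench; it lies along its x. Leave alone.
- phone_board: Bare circuit board of a phone, 75 by 36 by 4 mm, flat on the bench to the right beyond the drive unit. Origin: centre of its underside. Leave alone.
Mind the look-alikes: they are no part of the job. What is meant by the bearing_block is not purple, red or turquoise, and is the larger of those in its own colour.

How it is judged:
By the outcome, as a careful person would: the job done as asked, in the order asked, and still so for the second after the job is handed in, while the arm keeps its last pose, push and grip.
It also fails if it takes over 51 s, if anything falls off the work surface, if the arm or the gripper's body presses on something with over 40 N, if the wrist force passes 120 N, or if a joint passes its speed limit or range.

### The arm

A 6-joint arm with a two-finger parallel gripper is mounted at the origin on the work surface. World frame = base frame: x ahead of the robot, y to its left, z up, the work surface at z = 0. Lengths are in m, angles in rad, forces in N, time in s.
With the tool pointing down it reaches from about 0.25 to 0.775 m from the base axis. Payload 4 kg.
Tool frame: the origin (TCP) lies at the very end of the fingers, on their centre line; the grasp point (between the pads) lies 19 mm behind it (robot.pinch_z is the distance from the TCP to the grasp point, in m); z points along the fingers, y is the line along which they close (so a half turn about z gives the same grasp; the last joint's range is limited). The gripper opens to 94 mm and grips with 3 to 60 N. Pads are 16 mm wide; open, the fingers measure 119 mm over their backs; the gripper's body (75 mm by 177 mm) begins 78 mm behind the grasp point.
Start: joints at [1.19, 0.087, 1.371, -0, 1.684, -0.103], TCP at [0.151, 0.529, 0.206] pointing down, gripper open.
Joint ranges: [-3.1, 3.1], [-0.76, 2.03], [0.27, 2.55], [-1.08, 4.22], [0.17, 2.65], [-2.57, 2.57]. Speed limits (rad/s): [2.79, 2.79, 3.14, 3.14, 3.14, 3.14].

### API

Orientations are given as [roll, pitch, yaw] about the fixed x, y, z axes, in that order (R = Rz(yaw) Ry(pitch) Rx(roll)).
In Python, from bench import robot gives the robot as it stands.
- The arm moves only by the tool arm_command, never from a script. Its argument "targets" is one flat list of numbers, 7 for each row, row after row: the turn, a rotation vector about the tool's x, y, z in degrees, then the shift along the tool's x, y, z in mm, then the closure, from -1 (fully open) to 1 (shut). In form: [ax, ay, az, x, y, z, hand, ax, ay, az, x, y, z, hand, ...]. A call has 1 to 20 rows; each row is the pose to reach, as a shift and turn from the pose commanded when the call began, along the tool's axes at that moment; what a row does not reach only later rows make up. A row lasts 1/10 s, in which the tool goes at most 50 mm and 8.59 degrees, less where a joint would pass 70% of its speed; a pose out of reach is approached as far as the arm can. A call with a gripper value outside its range is refused whole. The fingers move at their own pace and stop on an object; the grip force is fixed at half the most. Time passes only in rows, so rows that repeat a pose let the fingers close. It gives the time, the measured TCP pose, the force, the opening and the grip force at its end, in the units of the state.
- robot.get_obs(): the state, without advancing time (a new reading comes with each control period).
- robot.snapshot(name): name is "scene" or "top" or "wrist"; returns a dict with "color" (480x640x3 uint8, red, green, blue), "range_z" (480x640 float32, m along the optical axis (not along the pixel's ray), 0 where there is no reading), "fx", "fy", "cx", "cy" (pixels), "dist_coeffs" ([k1, k2, p1, p2, k3] as OpenCV has them; the pictures are not rectified), "T" (4x4, takes a point from camera to world coordinates); the wrist camera has in their place "T_tool_cam" (4x4, takes a point from camera to tool coordinates, whose origin is the TCP and whose axes are the flange's). Camera axes: x right, y down, z forward; pixel columns grow to the right and rows downward; lengths in m; the calibration is good to about 2 mm. A picture is of the moment at which its call begins: read the wrist's pose just before it.
- robot.close_job(): hands the job in; it is judged then, once.
The state is a dict: "time": time; "joint_positions": joint angles; "qvel": joint speeds; "joint_torque": joint torques, N m; "tool_pos": TCP position; "ee_rot": TCP orientation; "wrist_force": force on the tool from outside, world axes, zero at the start; "wrist_torque": the same for the moment, N m; "width": finger opening in m; "finger_force": force on a finger pad.
Only numpy, scipy, OpenCV 4.12 (cv2) and the standard library are available. Lean on these libraries where they do the work, as an engineer would, in place of code of your own. Each camera call takes 0.05 s, during which the arm holds its last target. There are 200 camera calls.

## Working session

There is one attempt and no reset: what is moved stays moved. The work goes in short steps, Python scripts to look and compute and a tool call to move; the robot and the scene stay as the last step left them, time stands still between calls to the robot, and variables do not carry over. Pictures are saved under pics/ and viewed, at most 10 in all, crops included, and the job is handed in when it is done.

Besides the shell and the picture viewer there is one more tool, called after ">>>" in YAML: its name, and indented under it one key for each argument. arm_command: Moves the arm, as the interface text tells. Its arguments: {"type":"object","properties":{"targets":{"type":"array"}},"required":["targets"]}

```bash
mkdir -p pics; ls
cat > h.py <<'E'
import numpy as np, cv2, pickle
from bench import robot
def snap(n,f):
    o=robot.get_obs(); s=robot.snapshot(n); s['obs']=o
    pickle.dump(s,open(f'pics/{f}.pkl','wb')); cv2.imwrite(f'pics/{f}.png',s['color'][:,:,::-1]); return s
E
python3 - <<'E'
from h import *
for n in ('scene','top'):
    s=snap(n,n+'0'); print(n,s['fx'],s['cx'],s['cy'],s['dist_coeffs'],np.round(s['T'],3).tolist())
print(s['obs'])
a=[cv2.imread(f'pics/{n}0.png') for n in('scene','top')]
E
```

```text
pics
scene 561.2308005083052 308.3833630131841 244.56447863579336 [-0.02273  0.       0.       0.       0.     ] [[-0.827, 0.485, -0.284, 0.945], [0.562, 0.717, -0.411, 0.464], [0.004, -0.5, -0.866, 1.012], [0.0, 0.0, 0.0, 1.0]]
top 472.0424898956246 321.5632577000378 233.12326880388179 [-0.02682721  0.          0.          0.          0.        ] [[0.008, -0.997, 0.071, 0.543], [-1.0, -0.006, 0.02, -0.02], [-0.019, -0.071, -0.997, 0.901], [0.0, 0.0, 0.0, 1.0]]
{'time': 0.05, 'joint_positions': array([ 1.18990062e+00,  8.79432455e-02,  1.37223411e+00,  1.36350284e-06,
        1.68357449e+00, -1.03105667e-01]), 'qvel': array([-1.40460331e-03, -1.25904012e-03, -8.62626874e-04,  6.90426359e-04,
        3.08708817e-05,  5.21493280e-04]), 'joint_torque': array([ 1.62855707e-03, -3.41540158e+01, -3.03596056e+01,  7.20677990e-02,
        3.05864448e-02, -1.17749369e-04]), 'tool_pos': array([0.15063352, 0.52841228, 0.20432081]), 'ee_rot': array([-3.13944507e+00, -2.23578703e-04,  2.86380252e+00]), 'wrist_force': array([-0.14264555, -0.41112122, -0.45945502]), 'wrist_torque': array([-0.03617658,  0.01781746,  0.01961871]), 'finger_force': 0.0, 'width': 0.09387684156390258}
```

View pics/top0.png

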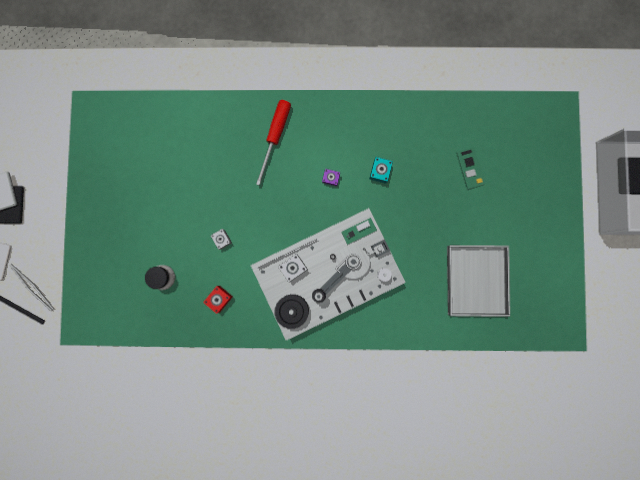

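View pics/scene0.png

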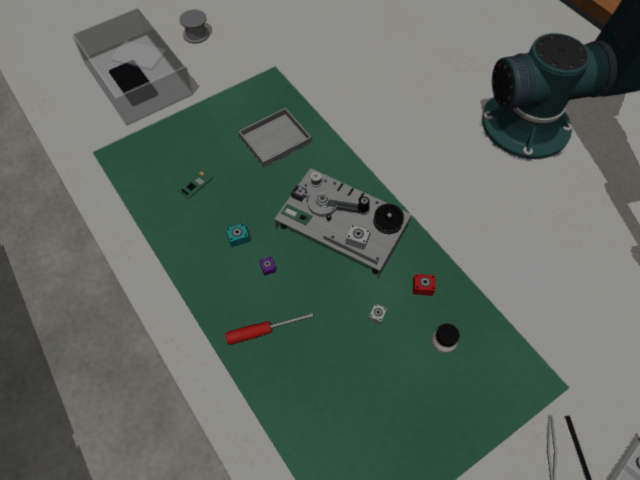

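Top view: the drive unit is around (328,275) and the tray at (478,281). The block candidates are silver on the chassis (292,267), small silver (221,239), red (217,299), turquoise (381,169) and purple (331,177). The silver one on the chassis fits, since it is the larger of the two silver ones and stands between the roller (319,296) and the rear lip. I'll confirm that in an enlarged crop.

```bash
cat >> h.py <<'E'
def load(f): return pickle.load(open(f'pics/{f}.pkl','rb'))
from scipy.spatial.transform import Rotation as R
def camT(s):
    if 'T' in s and s['T'] is not None: return np.array(s['T'])
    T=np.eye(4); T[:3,:3]=R.from_euler('xyz',s['obs']['ee_rot']).as_matrix(); T[:3,3]=s['obs']['tool_pos']
    return T@np.array(s['T_tool_cam'])
def ray(s,uv):
    K=np.array([[s['fx'],0,s['cx']],[0,s['fy'],s['cy']],[0,0,1]])
    p=cv2.undistortPoints(np.array(uv,float).reshape(-1,1,2),K,np.array(s['dist_coeffs'],float)).reshape(-1,2)
    T=camT(s); d=np.c_[p,np.ones(len(p))]@T[:3,:3].T
    return T[:3,3],d
def plane(s,uv,z):
    o,d=ray(s,uv); return o+d*((z-o[2])/d[:,2])[:,None]
def tri(views):
    A=np.zeros((3,3));b=np.zeros(3);L=[]
    for s,uv in views:
        o,d=ray(s,[uv]); d=d[0]/np.linalg.norm(d[0]); P=np.eye(3)-np.outer(d,d); A+=P;b+=P@o;L.append((o,P))
    x=np.linalg.solve(A,b); return x,[np.linalg.norm(P@(x-o)) for o,P in L]
E
python3 - <<'E'
from h import *
t=load('top0'); s=load('scene0')
a=cv2.resize(t['color'][195:355,200:420,::-1],None,fx=3.6,fy=3.6,interpolation=cv2.INTER_CUBIC); cv2.imwrite('pics/c1.png',a)
for nm,im in(('top',t),('scene',s)):
    hsv=cv2.cvtColor(im['color'],cv2.COLOR_RGB2HSV)
    m=((hsv[...,0]>65)&(hsv[...,0]<95)&(hsv[...,1]>80)).astype(np.uint8)
    c=max(cv2.findContours(m,0,2)[0],key=cv2.contourArea); mm=np.zeros_like(m); cv2.drawContours(mm,[c],-1,1,-1)
    n=cv2.morphologyEx(mm*(1-m),cv2.MORPH_OPEN,np.ones((3,3)))
    for c in cv2.findContours(n,0,2)[0]:
        if cv2.contourArea(c)>1500: r=cv2.minAreaRect(c); print(nm,r); print(cv2.boxPoints(r).round(1).tolist())
E
```

```text
top ((478.0, 280.5), (70.99998474121094, 61.99999237060547), 90.0)
[[447.0, 245.0], [509.0, 245.0], [509.0, 316.0], [447.0, 316.0]]
top ((327.1607971191406, 273.6646423339844), (84.42219543457031, 133.837158203125), 64.11297607421875)
[[248.5, 264.8999938964844], [368.8999938964844, 206.5], [405.79998779296875, 282.3999938964844], [285.3999938964844, 340.8999938964844]]
scene ((274.64593505859375, 136.2756805419922), (45.28113555908203, 63.68471908569336), 62.10273361206055)
[[235.89999389648438, 131.1999969482422], [292.20001220703125, 101.4000015258789], [313.3999938964844, 141.39999389648438], [257.1000061035156, 171.1999969482422]]
```

View pics/c1.png

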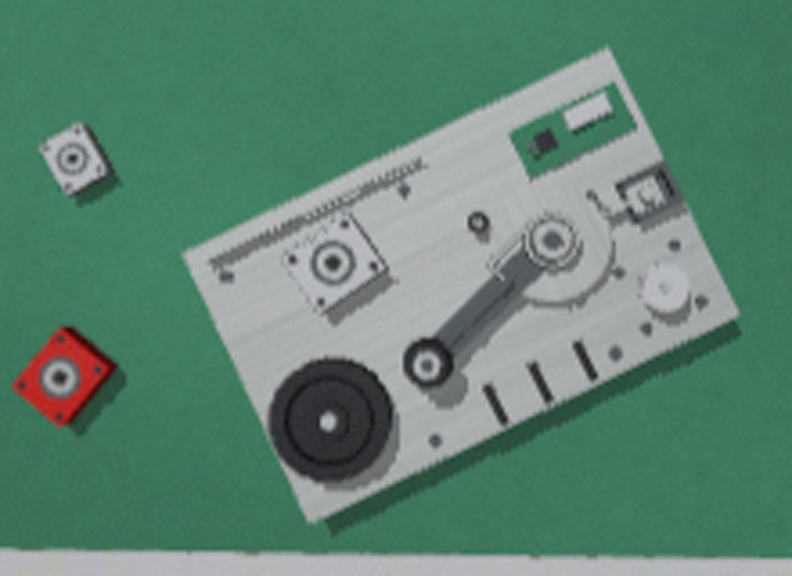

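The crop confirms it: the larger silver block stands on the plate at crop (334,263), i.e. pixel (292.8,268.1), between the roller (318.9,296.4) and the lip. The pivot is at (353.3,261.7). I'll measure these next.

Run:
```python
from h import *
np.set_printoptions(precision=4,suppress=True)
t=load('top0'); s=load('scene0')
c=plane(t,[(251.1,265.3),(368.9,208),(405.3,283.3),(286.1,340.3)],.042); print('chassis',c.tolist(),c.mean(0),[np.linalg.norm(c[i]-c[i-1]) for i in range(4)])
# drive +y: toward block/black pulley end
y=((c[0]-c[1])+(c[3]-c[2])); y/=np.linalg.norm(y); yaw=np.arctan2(-y[0],y[1]); ctr=c.mean(0)
x=np.array([y[1],-y[0],0]); print('yaw',yaw,'+x',x,'+y',y)
for n,a,b in(('block',(292.8,268.1),(358,233.5)),('roller',(318.9,296.4),(364,201)),('pivot',(353.3,261.7),(322,201)),('bp',(291.1,312),(389,214))):
    p,e=tri([(t,a),(s,b)]); print(n,p,e)
for n,a,z in(('block',(292.8,268.1),.068),('roller',(318.9,296.4),.088),('pivot',(353.3,261.7),.066),('blkp',(291.1,312),.072)):
    p=plane(t,[a],z)[0]; d=p-ctr; print(n,p,'drive frame',d@x,d@y)
# block edges in crop (4 top corners est)
q=plane(t,[(447,245),(509,245),(509,316),(447,316)],.022); print('tray',q[:,:2].tolist(),q.mean(0))
# block top by range
rz=t['range_z']; print('range',rz[268,293],rz[262,306])
for u,v in((293,264),(305,285),(478,281)):
    T=camT(t);K=(u-t['cx'])/t['fx'],(v-t['cy'])/t['fy']; print((u,v),T[:3,:3]@(np.array([*K,1])*rz[v,u])+T[:3,3])
```

```text
chassis [[0.5447338682490678, 0.1250843968775417, 0.04200000000000004], [0.6509134789745545, -0.08900945697027976, 0.04200000000000004], [0.5144465150796566, -0.15480303644917978, 0.04200000000000004], [0.4104901867343356, 0.05950773999965167, 0.04200000000000004]] [ 0.5301 -0.0148  0.042 ] [np.float64(0.149404363905173), np.float64(0.2389775888848748), np.float64(0.1514992651313455), np.float64(0.2381932557927306)]
yaw 0.4560252918907505 +x [0.8978 0.4404 0.    ] +y [-0.4404  0.8978  0.    ]
block [0.5397 0.0477 0.0641] [np.float64(0.000914144577093625), np.float64(0.0009141445770937554)]
roller [0.4913 0.0008 0.081 ] [np.float64(0.0009719016518643228), np.float64(0.0009719016518644403)]
pivot [ 0.5517 -0.0593  0.0578] [np.float64(0.0011494320361895463), np.float64(0.0011494320361895116)]
bp [0.4634 0.0491 0.0707] [np.float64(0.0005659868094039363), np.float64(0.000565986809404012)]
block [0.5404 0.0469 0.068 ] drive frame 0.03633739759897569 0.05085516725440421
roller [ 0.4925 -0.      0.088 ] drive frame -0.027288765244092798 0.02983883956163413
pivot [ 0.5525 -0.0597  0.066 ] drive frame 0.0002776968123362283 -0.0501123087625018
blkp [0.464  0.0486 0.072 ] drive frame -0.031442962340239584 0.08605227232223601
tray [[0.585129632541689, -0.23558783610064238], [0.58587581237974, -0.35068493594854006], [0.45519602057962455, -0.34832736382914975], [0.4544365834823324, -0.2343455354484554]] [ 0.5202 -0.2922  0.022 ]
range 0.83206505 0.85679936
(293, 264) [0.5476 0.0465 0.0693]
(305, 285) [0.5099 0.0265 0.041 ]
(478, 281) [ 0.5187 -0.2968  0.0039]
```

>>> arm_command:
  targets: [0, 0, 138, -507, -356, -40, -1, 0, 0, 138, -507, -356, -40, -1, 0, 0, 138, -507, -356, -40, -1, 0, 0, 138, -507, -356, -40, -1, 0, 0, 138, -507, -356, -40, -1, 0, 0, 138, -507, -356, -40, -1, 0, 0, 138, -507, -356, -40, -1, 0, 0, 138, -507, -356, -40, -1, 0, 0, 138, -507, -356, -40, -1, 0, 0, 138, -507, -356, -40, -1, 0, 0, 138, -507, -356, -40, -1, 0, 0, 138, -507, -356, -40, -1, 0, 0, 138, -507, -356, -40, -1, 0, 0, 138, -507, -356, -40, -1, 0, 0, 138, -507, -356, -40, -1, 0, 0, 138, -507, -356, -40, -1, 0, 0, 138, -507, -356, -40, -1, 0, 0, 138, -507, -356, -40, -1]

```text
time: 1.9
tool_pos: [0.5406, 0.0476, 0.245]
ee_rot: [-3.141, 0.001, 0.458]
wrist_force: [-0.7, 0.1, -0.5]
width: 0.094
finger_force: 0.0
```

Run:
```python
from h import *
s=snap('wrist','w0'); print({k:s['obs'][k] for k in('time','tool_pos','ee_rot','joint_positions','wrist_force')},s['fx'],s['dist_coeffs'],np.round(s['T_tool_cam'],3).tolist())
```

```text
{'time': 1.9, 'tool_pos': array([0.54058397, 0.04757697, 0.24503772]), 'ee_rot': array([-3.14110707e+00,  6.90598376e-04,  4.58133823e-01]), 'joint_positions': array([-1.67797197e-02,  6.72730142e-02,  1.31433855e+00,  1.18190678e-04,
        1.76081730e+00,  1.09590523e+00]), 'wrist_force': array([-0.7329772 ,  0.12822378, -0.45504707])} 377.74449974572093 [0.00576065 0.         0.         0.         0.        ] [[-0.0, -0.964, -0.267, 0.077], [1.0, -0.001, 0.0, -0.0], [-0.001, -0.267, 0.964, -0.179], [0.0, 0.0, 0.0, 1.0]]
```

View pics/w0.png

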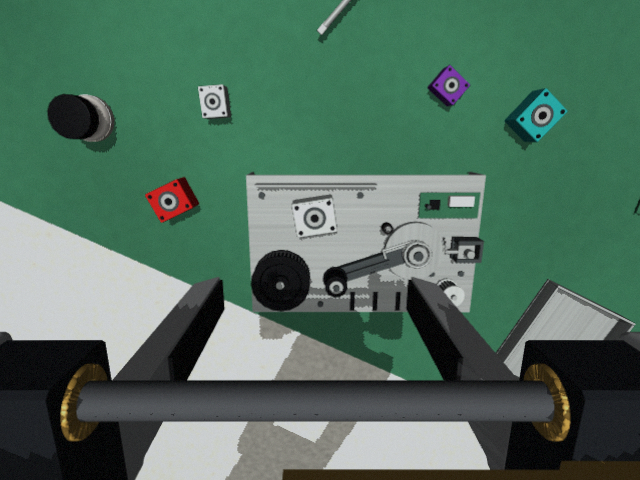

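Wrist view: the block's bearing is at (314,218) and the block is turned slightly relative to the plate. The roller is at (336,288), the pivot at (417,256) and the stop post at (387,228). I'll enlarge the block to read its corners.

Run:
```python
from h import *
s=load('w0'); cv2.imwrite('pics/c2.png',cv2.resize(s['color'][180:260,270:370,::-1],None,fx=7,fy=7,interpolation=cv2.INTER_CUBIC))
```

```text
(no output)
```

View pics/c2.png

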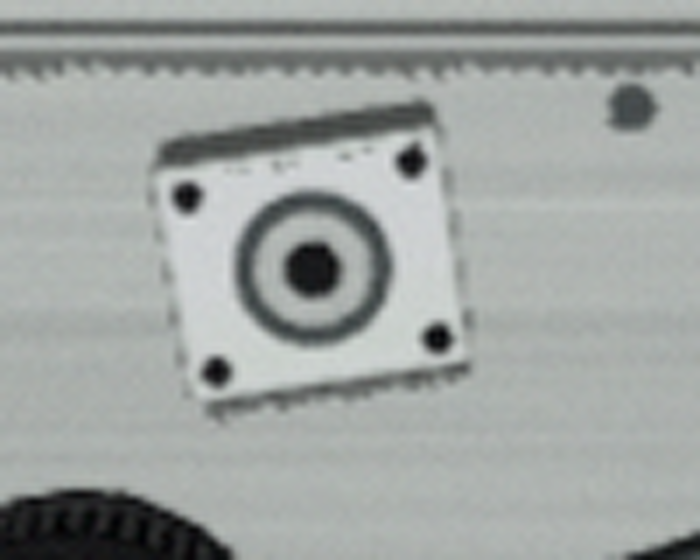

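The crop shows four corner screws at (187,196), (411,160), (437,338) and (217,371), with the bearing centre at (313,269). The screws give the block's yaw, and I'll triangulate the bearing against the top view.

Run:
```python
from h import *
np.set_printoptions(precision=4,suppress=True)
t=load('top0'); w=load('w0'); w.pop('T',None)
f=lambda a:np.array(a,float)/7-0.43+[270,180]
q=plane(w,f([(187,196),(411,160),(437,338),(217,371)]),.068); e=(q[0]-q[1])+(q[3]-q[2])
print(q[:,:2].tolist(),q.mean(0),'yaw of block y',np.arctan2(-e[0],e[1]),[np.linalg.norm(q[i]-q[i-1]) for i in range(4)])
e2=(q[0]-q[3])+(q[1]-q[2]); print(np.arctan2(e2[1],e2[0]))
for n,a,b in(('block',(292.8,268.1),f([313,269])),('roller',(318.9,296.4),(336,287)),('pivot',(353.3,261.7),(417,256)),('stop',(333,257),(387,228))):
    print(n,tri([(t,a),(w,b)]), plane(w,[b],{'block':.068,'roller':.088,'pivot':.066,'stop':.06}[n])[0])
```

```text
[[0.543148381277091, 0.06862994856840336], [0.5610815839266593, 0.04344109910557757], [0.5404629689089119, 0.029007013929288998], [0.5227510294925376, 0.05429895726436136]] [0.5419 0.0488 0.068 ] yaw of block y 0.6148168512985781 [np.float64(0.024928483138357018), np.float64(0.030920509286416733), np.float64(0.025168831918196622), np.float64(0.03087709823726679)]
0.6116073767312669
block (array([0.5402, 0.0477, 0.0595]), [np.float64(0.00026199131795981553), np.float64(0.00026199131795996705)]) [0.5416 0.0487 0.068 ]
roller (array([0.4919, 0.0003, 0.0807]), [np.float64(0.00024215700973858066), np.float64(0.0002421570097385452)]) [0.4942 0.0022 0.088 ]
pivot (array([ 0.5523, -0.0595,  0.068 ]), [np.float64(0.00019854475705347643), np.float64(0.0001985447570534095)]) [ 0.5518 -0.0602  0.066 ]
stop (array([ 0.5611, -0.0241,  0.049 ]), [np.float64(0.00034474436752073543), np.float64(0.0003447443675206943)]) [ 0.5629 -0.0211  0.06  ]
```

>>> arm_command:
  targets: [0, 0, -9, 1, 0, 40, -1, 0, 0, -9, 1, 0, 80, -1, 0, 0, -9, 1, 0, 120, -1, 0, 0, -9, 1, 0, 150, -1, 0, 0, -9, 1, 0, 170, -1, 0, 0, -9, 1, 0, 185, -1, 0, 0, -9, 1, 0, 193, -1, 0, 0, -9, 1, 0, 199, -1, 0, 0, -9, 1, 0, 199, -1, 0, 0, -9, 1, 0, 199, -1, 0, 0, -9, 1, 0, 199, 1, 0, 0, -9, 1, 0, 199, 1, 0, 0, -9, 1, 0, 199, 1, 0, 0, -9, 1, 0, 199, 1, 0, 0, -9, 1, 0, 199, 1, 0, 0, -9, 1, 0, 199, 1, 0, 0, -9, 1, 0, 199, 1, 0, 0, -9, 1, 0, 199, 1]

```text
time: 3.75
tool_pos: [0.5416, 0.048, 0.0464]
ee_rot: [-3.141, 0.0, 0.612]
wrist_force: [-0.1, -0.2, 0.5]
width: 0.0401
finger_force: 30.0
```

>>> arm_command:
  targets: [0, 0, 0, 0, 0, -15, 1, 0, 0, 0, 0, 0, -50, 1, 0, 0, 0, 0, 0, -90, 1, 0, 0, -6, -20, 25, -120, 1, 0, 0, -14, -50, 62, -130, 1, 0, 0, -22, -80, 100, -130, 1, 0, 0, -30, -110, 138, -130, 1, 0, 0, -38, -140, 175, -130, 1, 0, 0, -46, -170, 212, -130, 1, 0, 0, -52, -195, 244, -130, 1, 0, 0, -55, -213, 266, -130, 1, 0, 0, -55, -213, 266, -120, 1, 0, 0, -55, -213, 266, -90, 1, 0, 0, -55, -213, 266, -60, 1, 0, 0, -55, -213, 266, -40, 1, 0, 0, -55, -213, 266, -20, 1, 0, 0, -55, -213, 266, 0, 1, 0, 0, -55, -213, 266, 0, 1, 0, 0, -55, -213, 266, 0, 1]

```text
time: 5.65
tool_pos: [0.5204, -0.2913, 0.0468]
ee_rot: [-3.141, -0.001, 1.573]
wrist_force: [0.0, -0.6, 0.2]
width: 0.0397
finger_force: 30.0
```

Run:
```python
from h import *
s=snap('scene','s1'); cv2.imwrite('pics/c3.png',cv2.resize(s['color'][60:260,180:440,::-1],None,fx=2.8,fy=2.8))
o=s['obs'];print(o['tool_pos'],o['ee_rot'],o['joint_positions'],o['width'])
```

```text
[ 0.52038973 -0.29130754  0.04678784] [-3.14133925e+00 -5.83538939e-04  1.57281951e+00] [-6.05573327e-01  2.70311408e-01  1.47905194e+00  3.39800886e-04
  1.39277051e+00 -6.07656850e-01] 0.03971926684032487
```

View pics/c3.png

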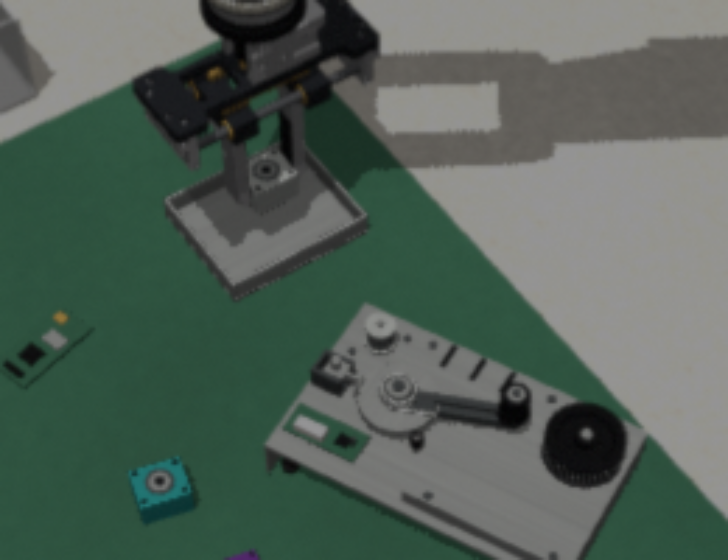

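The crop shows the block held in the fingers at (265,175), above the tray and inside its walls. I'll lower it and release with a part opening.

>>> arm_command:
  targets: [0, 0, 0, 0, 0, 15, 1, 0, 0, 0, 0, 0, 27, 1, 0, 0, 0, 0, 0, 34, 1, 0, 0, 0, 0, 0, 38, 1, 0, 0, 0, 0, 0, 38, 1, 0, 0, 0, 0, 0, 38, 1, 0, 0, 0, 0, 0, 38, -0.3, 0, 0, 0, 0, 0, 38, -0.3, 0, 0, 0, 0, 0, 38, -0.3, 0, 0, 0, 0, 0, 38, -0.3, 0, 0, 0, 0, 0, 38, -0.3, 0, 0, 0, 0, 0, 10, -0.3, 0, 0, 0, 0, 0, -30, -0.3, 0, 0, 0, 0, 0, -70, -0.3, 0, 0, 0, 0, 0, -110, -0.3, 0, 0, 0, 0, 0, -134, -0.3, 0, 0, 0, 0, 0, -134, -0.3]

```text
time: 7.4
tool_pos: [0.5224, -0.2935, 0.186]
ee_rot: [3.133, 0.006, 1.572]
wrist_force: [-0.2, 0.2, 0.1]
width: 0.0611
finger_force: 0.0
```

Run:
```python
from h import *
np.set_printoptions(precision=4,suppress=True)
s=snap('scene','s2'); w=snap('wrist','w2')
cv2.imwrite('pics/c4.png',np.hstack([cv2.resize(s['color'][60:260,180:440,::-1],(400,300)),cv2.resize(w['color'][:,:,::-1],(400,300))]))
o=s['obs'];print(o['tool_pos'],o['ee_rot'],o['width'])
```

```text
[ 0.5224 -0.2935  0.186 ] [3.1332 0.0057 1.5723] 0.06105804033337145
```

View pics/c4.png

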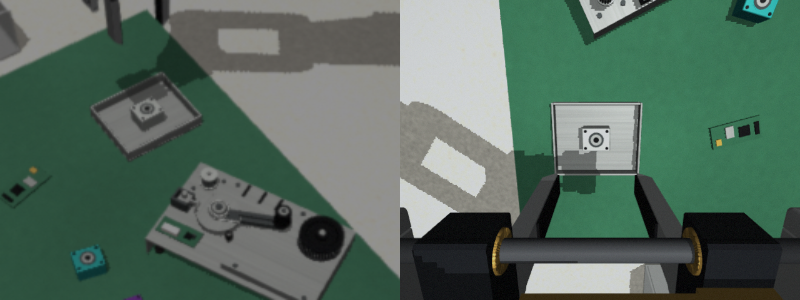

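The block sits in the tray at (147,110) in the left half, flat and released. Next I'll move above the near side of the roller with the fingers shut.

>>> arm_command:
  targets: [0, 0, 8, 40, -8, 0, 1, 0, 0, 16, 80, -16, 0, 1, 0, 0, 24, 120, -24, 0, 1, 0, 0, 32, 160, -32, 0, 1, 0, 0, 40, 200, -42, 0, 1, 0, 0, 48, 240, -50, 0, 1, 0, 0, 56, 270, -56, 0, 1, 0, 0, 64, 279, -58, 0, 1, 0, 0, 64, 279, -58, 0, 1, 0, 0, 64, 279, -58, 0, 1, 0, 0, 64, 279, -58, 50, 1, 0, 0, 64, 279, -58, 80, 1, 0, 0, 64, 279, -58, 80, 1, 0, 0, 64, 279, -58, 80, 1]

```text
time: 8.9
tool_pos: [0.4616, -0.0139, 0.1001]
ee_rot: [-3.141, 0.001, 0.455]
wrist_force: [0.2, 0.7, 0.2]
width: 0.0007
finger_force: 0.0
```

Run:
```python
from h import *
np.set_printoptions(precision=4,suppress=True)
s=snap('scene','s3'); o=s['obs']
cv2.imwrite('pics/c5.png',cv2.resize(s['color'][120:290,240:440,::-1],(700,595)))
x=np.array([.8978,.4404]);y=np.array([-.4404,.8978]);d=o['tool_pos'][:2]-[.5301,-.0148]
print(o['tool_pos'],o['ee_rot'],o['width'],d@x,d@y,o['wrist_force'])
```

```text
[ 0.4616 -0.0139  0.1001] [-3.1406  0.0015  0.4551] 0.0006588847816378114 -0.061093617714163294 0.0309492697668413 [0.2148 0.6606 0.1758]
```

View pics/c5.png

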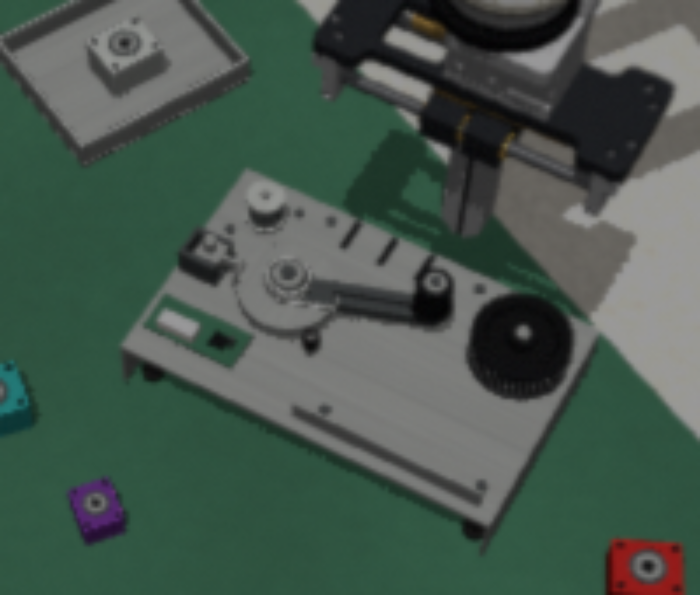

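The crop shows the shut fingers (467,190) clear on the near side of the roller (433,290), with nothing in their way. I'll lower them and push along the drive's +x.

>>> arm_command:
  targets: [0, 0, 0, 0, -1, 15, 1, 0, 0, 0, 0, -1, 28, 1, 0, 0, 0, 0, -1, 33, 1, 0, 0, 0, 0, -1, 33, 1, 0, 0, 0, 6, -1, 33, 1, 0, 0, 0, 12, -1, 33, 1, 0, 0, 0, 16, -1, 33, 1, 0, 0, 0, 20, -1, 33, 1, 0, 0, 0, 24, -1, 33, 1, 0, 0, 0, 28, -1, 33, 1, 0, 0, 0, 32, -1, 33, 1, 0, 0, 0, 36, -1, 33, 1, 0, 0, 0, 40, -1, 33, 1, 0, 0, 0, 44, -1, 33, 1, 0, 0, 0, 48, -1, 33, 1, 0, 0, 0, 52, -1, 33, 1, 0, 0, 0, 56, -1, 33, 1, 0, 0, 0, 60, -1, 33, 1, 0, 0, 0, 60, -1, 33, 1]

```text
time: 10.85
tool_pos: [0.5125, 0.0127, 0.0674]
ee_rot: [-3.141, 0.008, 0.455]
wrist_force: [-9.2, -4.0, 7.2]
width: 0.0005
finger_force: 5.1
```

>>> arm_command:
  targets: [0, 0, 0, 0, 0, -2, 1, 0, 0, 0, 2, 0, -2, 1, 0, 0, 0, 4, 0, -2, 1, 0, 0, 0, 6, 0, -2, 1, 0, 0, 0, 8, 0, -2, 1, 0, 0, 0, 8, 0, -2, 1]

```text
time: 11.45
tool_pos: [0.518, 0.0163, 0.0678]
ee_rot: [-3.139, 0.012, 0.455]
wrist_force: [-9.5, -4.0, 1.4]
width: 0.0002
finger_force: 5.3
```

Run:
```python
from h import *
np.set_printoptions(precision=4,suppress=True)
s=snap('scene','s4'); t=snap('top','t4');o=s['obs']
cv2.imwrite('pics/c6.png',np.hstack([cv2.resize(s['color'][160:280,260:420,::-1],(400,300)),cv2.resize(t['color'][195:345,220:420,::-1],(400,300))]))
x=np.array([.8978,.4404]);y=np.array([-.4404,.8978]);d=o['tool_pos'][:2]-[.5301,-.0148]
print(o['tool_pos'],d@x,d@y,o['wrist_force'],o['wrist_force'][:2]@x)
```

```text
[0.518  0.0163 0.0678] 0.002867032457097156 0.03325049566302426 [-9.4546 -3.997   1.4275] -10.248588860272772
```

View pics/c6.png

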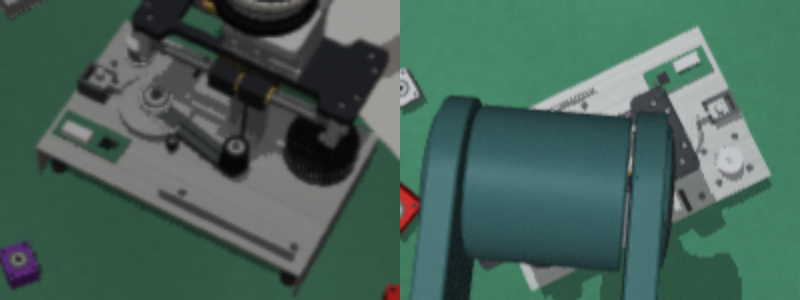

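In the left half the roller (235,148) has been pushed back and the steel arm is close to the stop post (172,143). The force is still about 10 N, so it hasn't reached the stop, and I'll keep pushing.

>>> arm_command:
  targets: [0, 0, 0, 2, 0, 0, 1, 0, 0, 0, 4, 0, 0, 1, 0, 0, 0, 6, 0, 0, 1, 0, 0, 0, 6, 0, 0, 1]

```text
time: 11.95
tool_pos: [0.5232, 0.0182, 0.0677]
ee_rot: [-3.14, 0.013, 0.455]
wrist_force: [-10.9, -5.3, 2.0]
width: 0.0003
finger_force: 5.9
```

>>> arm_command:
  targets: [0, 0, 0, 1, 0, 0, 1, 0, 0, 0, 2, 0, 0, 1, 0, 0, 0, 2, 0, 0, 1]

```text
time: 12.25
tool_pos: [0.5248, 0.0187, 0.0677]
ee_rot: [-3.141, 0.014, 0.455]
wrist_force: [-10.3, -7.2, 2.8]
width: 0.0004
finger_force: 6.2
```

>>> arm_command:
  targets: [0, 0, 0, 1, 0, 0, 1, 0, 0, 0, 2, 0, 0, 1, 0, 0, 0, 2, 0, 0, 1]

```text
time: 12.55
tool_pos: [0.5251, 0.0189, 0.0676]
ee_rot: [-3.14, 0.018, 0.455]
wrist_force: [-13.9, -8.0, 4.7]
width: 0.0002
finger_force: 8.1
```

>>> arm_command:
  targets: [0, 0, 0, 1, 0, 0, 1, 0, 0, 0, 2, 0, 0, 1, 0, 0, 0, 3, 0, 0, 1, 0, 0, 0, 3, 0, 0, 1, 0, 0, 0, 3, 0, 0, 1, 0, 0, 0, 3, 0, 0, 1]

```text
time: 13.15
tool_pos: [0.5253, 0.019, 0.0675]
ee_rot: [-3.14, 0.024, 0.454]
wrist_force: [-20.4, -11.7, 8.2]
width: 0.0007
finger_force: 11.3
```

Run:
```python
from h import *
np.set_printoptions(precision=4,suppress=True)
s=snap('scene','s5'); o=s['obs']
cv2.imwrite('pics/c7.png',cv2.resize(s['color'][170:260,280:400,::-1],(720,540),interpolation=cv2.INTER_CUBIC))
x=np.array([.8978,.4404]);y=np.array([-.4404,.8978]);d=o['tool_pos'][:2]-[.5301,-.0148]
print(o['time'],o['tool_pos'],d@x,d@y,o['wrist_force'],o['wrist_force'][:2]@x)
```

```text
13.15 [0.5253 0.019  0.0675] 0.01059019524808816 0.03241661851560308 [-20.4369 -11.7481   8.1825] -23.522097014545125
```

View pics/c7.png

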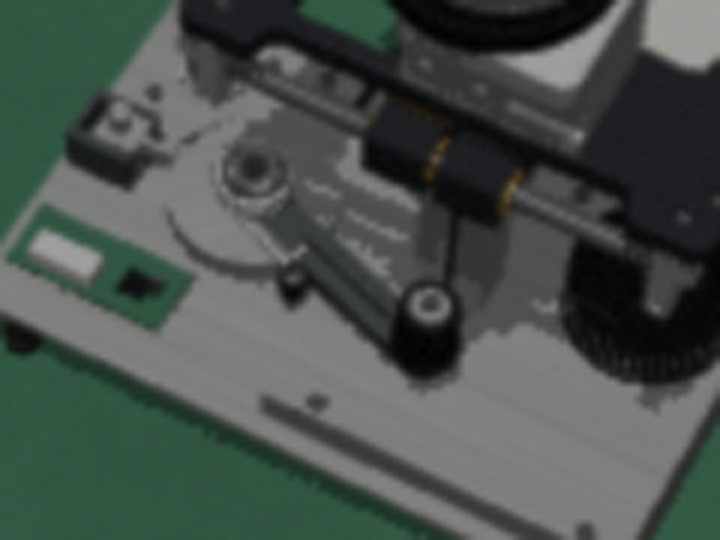

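The steel arm rests against the stop post at (292,285) and the roller top is at (430,300). The push rose from 12 to 23.5 N with almost no further motion, which means it is on the stop. I'll check the angle and hand in.

Run:
```python
from h import *
s=load('s5'); r=plane(s,[(351.6,219.8)],.088)[0]; d=r[:2]-[.552,-.0597]
q=.456+.33-np.arctan2(-d[0],d[1]); print(q,np.linalg.norm(d))
if q>.6: print(robot.close_job())
```

```text
0.6570761983975463 0.08715137960526192
the job is handed in; nothing more can be done
None
```

The bearing block is in the parts tray, and the tensioner arm is held against its rubber stop at about 0.657 rad with a push of about 23 N; the job is handed in with the arm still pressing.

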